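Third hand: press a wine-rack crosspiece against a sprung jig plate

TASK

Lift the pale pine crosspiece out of the grey-blue basket (leave the dark one in place) and, holding it level in the gripper, press one end of it squarely and centrally against the steel plate of the wooden jig, pushing the sprung plate in until its front face stands over the middle of the green strip (about 12 newtons), so that someone can drive a screw from behind. Keep that push steady and finish while still gripping and pressing, the crosspiece touching nothing but your fingers and the plate; never ram the plate fully back, and do not disturb the dark crosspiece or the screwdriver, jar and tin.

Things in the scene. Friction and masses are not known exactly. Their poses are not given: they have to be found in the camera images.
- pine_bar_center (a point): centre of the pale pine crosspiece: a loose square wooden bar 100 x 38 x 38 mm, about 80 g, a small dark pilot hole in each end; x runs along its length, z up (both ends are alike). It lies flat on the basket's floor, its centre 25 mm above the table, with at least 45 mm of free space beside each long side. Which half of the basket it lies in varies.
- dark_bar_center (a point): centre of the dark-stained crosspiece, same size, lying beside the pale one in the other half of the basket, roughly parallel; leave it there
- basket: fixed shallow grey-blue plastic basket, open on top, outside 210 (x) x 280 (y) x 55 mm high, walls and floor 6 mm thick; origin at the centre of its underside, on the table. It may stand left or right of the robot's centre line, the jig on the other side
- jig: fixed wooden jig; x axis level, away from the robot within 25 degrees: the push direction. Baseboard 220 x 150 x 18 mm (x -80 to 140), rear block x 90 to 124, 80 wide, top 98 mm over the table. Origin on the table, under the crosspiece's centre when its end just touches the unpressed plate. Green strip across the baseboard, x 57 to 67 mm: the plate's front face must finish over it
- stop_face (a point): centre of the front face of the jig's steel plate (the small dark hole): plate 60 wide x 60 high x 10 mm thick, upright; this point is 70 mm above the table and, unpressed, at x = 50 mm in the jig's frame; x of this frame points into the plate (the push direction), z up. It moves with the plate
- stop (a joint): how far the plate is pushed in, m: 0 at rest, 0.025 against its end. A spring holds it, 1 N per mm, no preload: 0.012 (middle of the green strip) is 12 N
- screw_jar: glass screw jar, 60 mm diameter, 80 mm high, beyond the work; origin at the centre of its underside; leave alone
- tin: blue paint tin, 80 mm diameter, 100 mm high, beyond the work; origin at the centre of its underside; leave alone
- screwdriver: screwdriver lying on the table beyond the work; leave alone
There are look-alikes about, which are no part of the job. There is more than one size of the part that bears pine_bar_center; the job needs the middle-sized.

How it is judged (in metres and radians):
On the way:
1. the pale crosspiece is lifted out of the basket, above its rim (height (world z) of pine_bar_center above 0.075 m and contact force between pine_bar and basket below 0.1 N and contact force between the fingers and pine_bar above 1 N), for 0.2 s.
At the end, for the whole second after the job is handed in: pale crosspiece held still in the fingers, end against the plate, within 8 degrees of square and 10 mm of the plate's centre sideways and in height; plate 7 to 17 mm in, contact force 5 to 20 N; dark crosspiece, jar, tin and screwdriver within 30 mm of their starts (value of joint stop between 0.007 and 0.017 m and contact force between pine_bar and stop between 5 and 20 N and contact force between the fingers and pine_bar above 2 N and y of pine_bar_center in the frame of stop_face between -0.01 and 0.01 m and z of pine_bar_center in the frame of stop_face between -0.01 and 0.01 m and x of pine_bar_center in the frame of stop_face between -0.056 and -0.044 m and angle between the x axis of pine_bar_center and the x axis of stop_face, either way round below 0.14 rad and linear speed of pine_bar below 0.02 m/s and contact force between pine_bar and basket below 0.1 N and distance of each of dark_bar_center, screw_jar, tin, screwdriver from where it was at the start of the episode below 0.03 m); the arm keeps its last pose, push and grip.
It fails at once if the plate is rammed fully back (over 22 mm in) (value of joint stop above 0.022 m).
It fails at once if the dark crosspiece, the jar, the tin or the screwdriver is disturbed (moved over 30 mm) (distance of any of dark_bar_center, screw_jar, tin, screwdriver from where it was at the start of the episode above 0.03 m).
It also fails if it takes over 46 s, if anything falls off the work surface, if the arm or the gripper's body presses on something with over 40 N, if the wrist force passes 120 N, or if a joint passes its speed limit or range.

ROBOT

A 7-joint arm with a two-finger parallel gripper is mounted at the origin on the work surface. World frame = base frame: x ahead of the robot, y to its left, z up, the work surface at z = 0. Lengths are in mm, angles in rad, forces in N, time in s.
With the tool pointing down it reaches from about 400 to 850 mm from the base axis. Payload 4.4 kg.
Tool frame: the origin (TCP) lies between the finger pads; the fingertips stand 11 mm ahead of it and the grasp point (between the pads) lies 8 mm behind it (manip.tip_extent is the distance from the TCP to the fingertips, in mm); z points along the fingers, y is the direction in which the jaws open and shut (so a half turn about z gives the same grasp; the last joint's range is limited). The gripper opens to 94 mm and grips with 3 to 60 N. Pads are 16 mm wide; open, the fingers measure 119 mm over their backs; the gripper's body (75 mm by 177 mm) begins 78 mm behind the grasp point.
Start: joints at [-1.4, 0.628, 0.038, 1.517, -0.027, 0.996, -0.02], TCP at [152.46, 631.881, 216.478] pointing down, gripper open.
Joint ranges: [-3.06, 3.06], [-0.37, 2.12], [-1.25, 1.32], [0.18, 2.47], [-1.1, 4.24], [0.23, 1.98], [-2.94, 2.94]. Speed limits (rad/s): [2.57, 2.57, 3.14, 3.14, 3.14, 3.14, 3.14].

INTERFACE

Orientations are given as [roll, pitch, yaw] about the fixed x, y, z axes, in that order (R = Rz(yaw) Ry(pitch) Rx(roll)).
In Python, from station import manip, capture, calibration gives the robot as it stands. Calls block until the motion is done:
- manip.reach(position, orientation): joint-space move of the TCP to a pose.
- manip.movel(position, ori=None, vel=150, stop_force=None): straight line of the TCP; ori=None keeps the orientation; vel is the mean speed in mm/s. With stop_force (N) it stops when the force on the tool has changed by that much, and returns True; else False.
- manip.set_joints(angles): joint-space move.
- manip.move_gripper(opening, effort=None): opening from 0.0 (shut) to 1.0 (fully open); effort is the grip in N (None keeps the last); returns when the fingers have stopped.
- manip.sleep(seconds).
- manip.inverse_kinematics(position, orientation): joint angles nearest the present ones, or None.
- capture(name): name is "side" or "top"; returns (picture, depth): 400x640x3 uint8, blue, green, red; 400x640 float32, mm along the optical axis (not along the pixel's ray), 0 where there is no reading.
- calibration(name): a dict with "fx", "fy", "cx", "cy" (pixels), "T" (4x4, takes a point from camera to world coordinates). Camera axes: x right, y down, z forward; pixel columns grow to the right and rows downward; lengths in mm; the calibration is good to about 2 mm. A picture is of the moment at which its call begins. calibration takes no time and is no camera call.
A pose or a line that the arm cannot do raises manip.IKError and nothing moves.
- manip.finish_job(): hands the job in, once; it reports no verdict.
Readings, each from a call of its own:
- manip.read_time_s(): time.
- manip.read_joint_positions(): joint angles.
- manip.read_joint_velocities(): joint speeds.
- manip.read_tau(): joint torques, N m.
- manip.read_tcp_pos(): TCP position.
- manip.read_tool_rot(): TCP orientation.
- manip.read_wrist_force(): force on the tool from outside, world axes, zero at the start.
- manip.read_ft_torque(): the same for the moment, N m.
- manip.read_width(): opening from 0.0 (shut) to 1.0 (fully open).
Only numpy, scipy, OpenCV 4.12 (cv2) and the standard library are available. Lean on these libraries where they do the work, as an engineer would, in place of code of your own. Each camera call takes 0.05 s, during which the arm holds its last target.

## Working session

There is one attempt and no reset: what is moved stays moved. The work goes in short steps, each a Python script; the robot and the scene stay as the last script left them, time stands still between calls to the robot, and variables do not carry over. Pictures are saved under pics/ and viewed, and the job is handed in when it is done.

```bash
mkdir -p pics; ls
python3 - <<'E'
from station import manip, capture, calibration
import cv2,numpy as np
for n in ("top","side"):
    p,d=capture(n); cv2.imwrite(f"pics/{n}0.png",p); np.save(f"pics/{n}0.npy",d)
    c=calibration(n); print(n,c)
print(manip.read_time_s())
E
```

```text
pics
top {'fx': 414.14814425334623, 'fy': 414.14814425334623, 'cx': 318.56894486515125, 'cy': 206.71982094113656, 'T': array([[-2.05764718e-03, -9.91891602e-01,  1.27070125e-01,
         3.99602133e+02],
       [-9.99406150e-01, -2.33101444e-03, -3.43789612e-02,
         4.61027774e+01],
       [ 3.43964052e-02, -1.27065404e-01, -9.91297771e-01,
         1.03848697e+03],
       [ 0.00000000e+00,  0.00000000e+00,  0.00000000e+00,
         1.00000000e+00]])}
side {'fx': 475.62522077117876, 'fy': 475.62522077117876, 'cx': 324.1579784712722, 'cy': 198.37320871082406, 'T': array([[ 9.49710840e-01, -2.12196672e-01,  2.30264830e-01,
         2.37442302e+02],
       [-3.12656280e-01, -6.02256050e-01,  7.34529578e-01,
        -8.67901557e+02],
       [-1.71863449e-02, -7.69584448e-01, -6.38313722e-01,
         8.65411088e+02],
       [ 0.00000000e+00,  0.00000000e+00,  0.00000000e+00,
         1.00000000e+00]])}
0.1
```

View pics/top0.png

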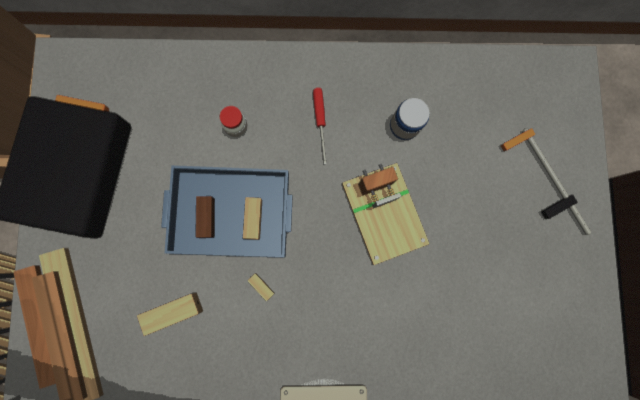

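View pics/side0.png

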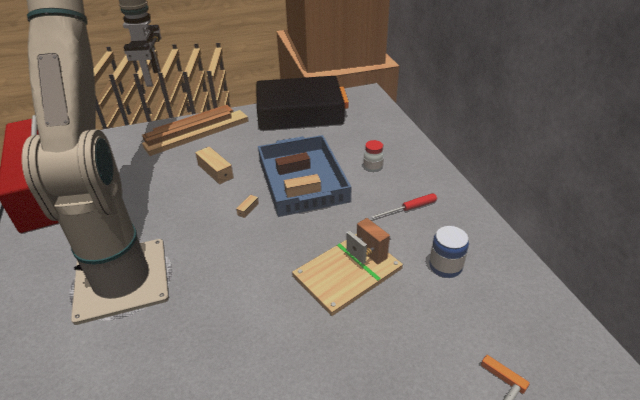

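```bash
cat > h.py <<'E'
import numpy as np,cv2
from station import manip, capture, calibration
def ray(n,u,v):
    c=calibration(n);T=c["T"]
    return T[:3,3],T[:3,:3]@np.array([(u-c["cx"])/c["fx"],(v-c["cy"])/c["fy"],1])
def at_z(n,u,v,z):
    o,r=ray(n,u,v); return o+r*(z-o[2])/r[2]
def at_d(n,u,v,D):
    o,r=ray(n,u,v); return o+r*D[int(round(v)),int(round(u))]
def cloud(n,D):
    c=calibration(n);T=c["T"];v,u=np.mgrid[:400,:640]
    P=np.stack([(u-c["cx"])/c["fx"]*D,(v-c["cy"])/c["fy"]*D,D],-1)
    return P@T[:3,:3].T+T[:3,3]
def proj(n,p):
    c=calibration(n);T=c["T"];q=T[:3,:3].T@(np.array(p)-T[:3,3]);return c["fx"]*q[0]/q[2]+c["cx"],c["fy"]*q[1]/q[2]+c["cy"]
def crop(p,f,x0,y0,w,h,s):
    cv2.imwrite(f,cv2.resize(p[y0:y0+h,x0:x0+w],None,fx=s,fy=s,interpolation=cv2.INTER_CUBIC))
E
python3 - <<'E'
from h import *
p=cv2.imread("pics/top0.png")
crop(p,"pics/c1.png",160,160,140,100,5.7)
crop(p,"pics/c2.png",335,155,105,115,5)
p=cv2.imread("pics/side0.png")
crop(p,"pics/c3.png",290,205,120,105,5.5)
E
```

```text
(no output)
```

View pics/c1.png

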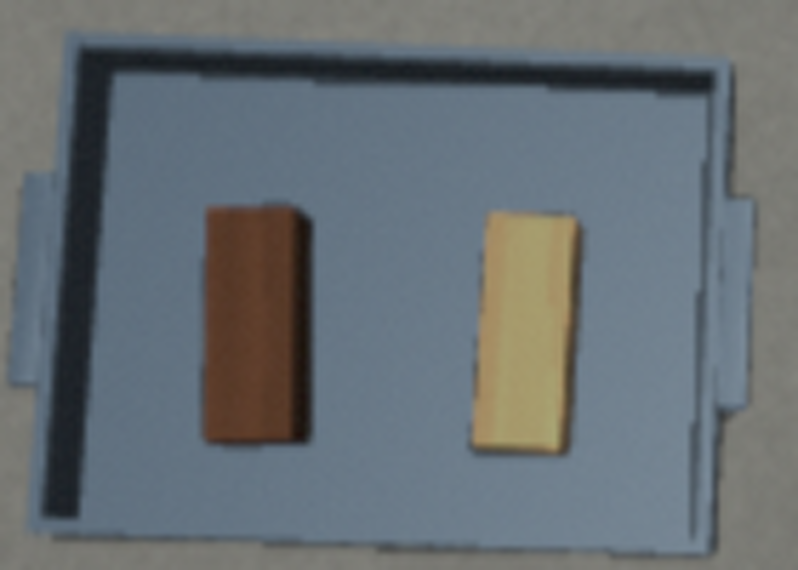

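View pics/c2.png

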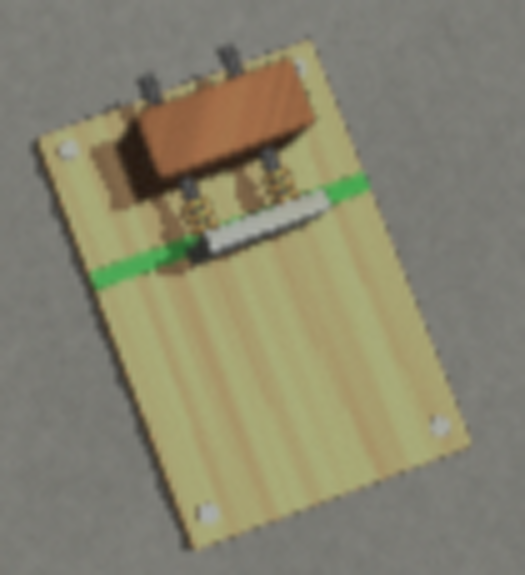

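View pics/c3.png

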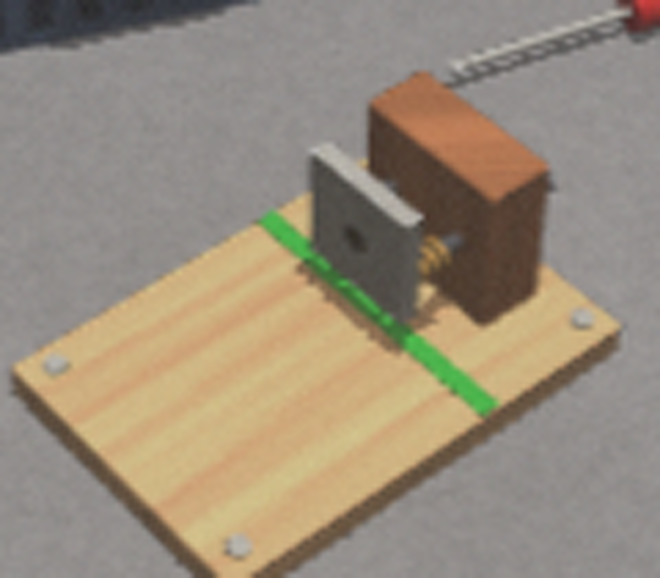

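Run:
```python
from h import *
np.set_printoptions(precision=1,suppress=True)
D=np.load("pics/top0.npy");Ds=np.load("pics/side0.npy")
s=5.7
c=[(489,212),(580,216),(567,453),(472,447)]
B=np.array([at_z("top",160+u/s-.4,160+v/s-.4,44) for u,v in c]);print("pale",B,B.mean(0))
print([np.linalg.norm(B[i]-B[(i+1)%4]) for i in range(4)])
a=(B[0]+B[1]-B[2]-B[3])/2;print("yaw",np.degrees(np.arctan2(a[1],a[0])))
c=[(205,208),(295,207),(293,441),(205,441)]
K=np.array([at_z("top",160+u/s-.4,160+v/s-.4,44) for u,v in c]);print("dark",K.mean(0))
s=5
c=[(38,140),(312,42),(469,440),(190,548)]
J=np.array([at_z("top",335+u/s-.4,155+v/s-.4,18) for u,v in c]);print("board",J)
print([np.linalg.norm(J[i]-J[(i+1)%4]) for i in range(4)])
ax=(J[0]+J[1]-J[2]-J[3])/2;yaw=np.arctan2(ax[1],ax[0]);ax/=np.linalg.norm(ax)
ay=(J[0]+J[3]-J[1]-J[2])/2;print("yaw",np.degrees(yaw),np.degrees(np.arctan2(-ay[0],ay[1])))
o=J.mean(0)-30*ax;print("jig origin",o, "stopface",o+50*ax)
c=[(205,250),(212,234),(322,192),(329,210)]
for u,v in c: print(at_z("top",335+u/s-.4,155+v/s-.4,100))
# hole from side z=70
print("hole side",at_z("side",290+355/5.5-.4,205+237/5.5-.4,70), at_d("side",290+355/5.5-.4,205+237/5.5-.4,Ds))
# side board corners
for u,v in [(14,370),(262,210),(620,328)]: print("side board",at_z("side",290+u/5.5-.4,205+v/5.5-.4,18))
# cloud checks
P=cloud("top",D)
m=np.zeros((400,640),bool);m[202:235,248:258]=1
print("pale depth z",np.median(P[m][:,2]))
Ps=cloud("side",Ds).reshape(-1,3)
q=o[:2]
ex=ax[:2]
def jf(P): d=P[:,:2]-q; return np.c_[d@ex, d@np.array([-ex[1],ex[0]]),P[:,2]]
F=jf(Ps);m=(abs(F[:,0]-50)<12)&(abs(F[:,1])<25)&(F[:,2]>50)&(F[:,2]<90)
A=F[m];print(len(A),np.median(A,0));X=np.c_[A[:,1],np.ones(len(A))]
print("plate fit x=a*y+b",np.linalg.lstsq(X,A[:,0],rcond=None)[0])
# pale bar in side cloud
m=(abs(Ps[:,0]-B.mean(0)[0])<60)&(abs(Ps[:,1]-B.mean(0)[1])<40)&(Ps[:,2]>38)&(Ps[:,2]<50)
A=Ps[m];print("side pale top",len(A),A.mean(0),A.min(0),A.max(0)); r=cv2.minAreaRect(A[:,:2].astype(np.float32));print(r)
```

```text
pale [[550.8 188.4  44. ]
 [549.2 150.   44. ]
 [448.9 153.8  44. ]
 [451.4 193.5  44. ]] [500.1 171.4  44. ]
[np.float64(38.45293456629163), np.float64(100.41529065683045), np.float64(39.68299175934287), np.float64(99.54321837626097)]
yaw -2.5588235122408607
dark [503.2 287.4  44. ]
board [[ 591.6  -48.7   18. ]
 [ 642.7 -188.6   18. ]
 [ 441.3 -261.8   18. ]
 [ 388.6 -121.6   18. ]]
[np.float64(148.89354561153192), np.float64(214.26152395988805), np.float64(149.730453614351), np.float64(215.69320893500753)]
yaw 19.85560773564588 20.353232858443473
jig origin [ 487.8 -165.4   18. ] stopface [ 534.8 -148.4   18. ]
[ 525.1 -117.6  100. ]
[ 532.6 -121.   100. ]
[ 552.3 -172.5  100. ]
[ 543.9 -175.6  100. ]
hole side [ 534.  -146.4   70. ] [ 533.  -148.8   72.7]
side board [ 387.1 -125.4   18. ]
side board [519.5 -69.3  18. ]
side board [ 642.  -188.2   18. ]
pale depth z 43.158846763015674
177 [49.6  0.  70.8]
plate fit x=a*y+b [-0.  49.5]
side pale top 342 [497.9 170.1  44. ] [449.  150.2  38.2] [548.9 196.4  50. ]
((499.1436462402344, 172.7098388671875), (44.9366455078125, 99.5643539428711), 88.03865051269531)
```

The pale bar in the basket measures about 100 x 38.5 mm, so it is the right size. Its centre is at (499.5, 171) with yaw −2.6°. The jig yaw is 20.1° and the plate hole is at about (534, −147.5, 70); both cameras agree on this to within 2 mm.

```bash
cat >> h.py <<'E'
BAR=np.array([499.3,171.2]);BY=np.radians(-2.6)
JY=np.radians(20.1);AX=np.array([np.cos(JY),np.sin(JY),0]);SF=np.array([534.0,-148.0,70])
E
python3 - <<'E'
from h import *
pi=np.pi
for k in (0,pi,-pi):
    for p,y in (([*BAR,150],BY),([*BAR,22],BY),(SF-70*AX+[0,0,60],JY),(SF-70*AX,JY),(SF-38*AX,JY)):
        j=manip.inverse_kinematics(list(p),[pi,0,y+k]); print(round(k,1),None if j is None else np.round(j,2))
print(manip.read_tool_rot(),manip.read_width(),manip.read_wrist_force())
E
```

```text
0 [-0.85  0.66  0.74  1.94 -0.62  0.78 -1.38]
0 [-0.72  0.83  0.53  2.01 -0.84  0.52 -1.2 ]
0 [-0.09  0.61  0.58  2.03 -0.55  0.65 -0.37]
0 [ 0.04  0.68  0.38  2.07 -0.53  0.48 -0.4 ]
0 [-0.02  0.72  0.44  2.   -0.57  0.54 -0.41]
3.1 [-0.4   0.55  0.02  1.93 -0.02  0.67  1.16]
3.1 [-0.36  0.76 -0.03  2.    0.05  0.38  1.09]
3.1 [ 0.32  0.54 -0.03  2.02  0.03  0.58  2.19]
3.1 [ 0.5   0.66 -0.3   2.05  0.41  0.48  1.82]
3.1 [ 0.43  0.68 -0.26  1.99  0.34  0.51  1.85]
-3.1 [-0.4   0.55  0.02  1.93 -0.02  0.67  1.16]
-3.1 [-0.36  0.76 -0.03  2.    0.05  0.38  1.09]
-3.1 [ 0.32  0.54 -0.03  2.02  0.03  0.58  2.19]
-3.1 [ 0.5   0.66 -0.3   2.05  0.41  0.48  1.82]
-3.1 [ 0.43  0.68 -0.26  1.99  0.34  0.51  1.85]
[-3.13997130e+00 -1.28149173e-06  2.90479524e+00] 0.9998490763823619 [ 0.27977445 -1.20547018  0.81361058]
```

Use yaw + π.

Run:
```python
from h import *
pi=np.pi;o=[pi,0,BY+pi]
manip.reach([*BAR,150],o)
manip.move_gripper(0.75,45)
p,d=capture("top");cv2.imwrite("pics/t1.png",p)
p,d=capture("side");crop(p,"pics/s1.png",200,80,240,180,3.2)
print(manip.read_time_s(),manip.read_tcp_pos(),manip.read_tool_rot(),manip.read_width())
```

```text
2.8583 [499.30586423 171.17367118 149.99763067] [-3.14156361e+00  7.23517013e-06  3.09618447e+00] 0.75082645896576
```

View pics/s1.png

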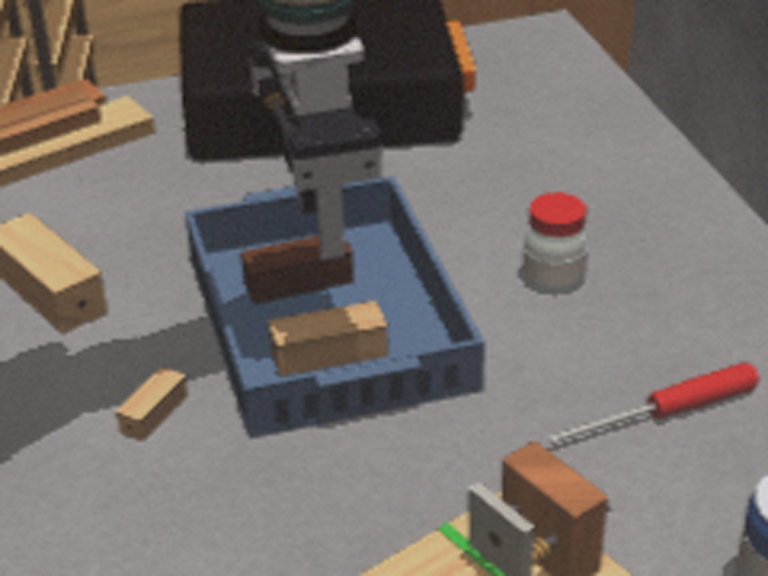

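The open jaws stand above the pale bar, aligned with it (crop about (330, 230), bar at (330, 335)). The basket walls and dark bar are clear of the fingers.

Run:
```python
from h import *
f0=manip.read_wrist_force()
hit=manip.movel([*BAR,22],vel=100,stop_force=12);print(hit,manip.read_tcp_pos())
if not hit:
    manip.move_gripper(0,45);print("width",manip.read_width(),manip.read_width()*94)
    print("lift",manip.movel([*BAR,170],vel=100))
    manip.sleep(0.3)
    p,d=capture("top");crop(p,"pics/t2.png",160,140,180,140,4.2)
    p,d=capture("side");crop(p,"pics/s2.png",200,60,240,180,3.2)
print(manip.read_time_s(),manip.read_tcp_pos(),manip.read_width(),f0,manip.read_wrist_force())
```

```text
False [499.7322073  171.36780343  22.54329899]
width 0.3975089225934721 37.365838723786375
lift False
6.9333 [499.27555605 171.21992471 169.90142222] 0.40120494087678493 [0.97598733 0.20793345 0.83962298] [-0.99726762  1.14781611 -0.3252541 ]
```

```bash
ls pics
```

```text
c1.png
c2.png
c3.png
s1.png
s2.png
side0.npy
side0.png
t1.png
t2.png
top0.npy
top0.png
```

View pics/s2.png

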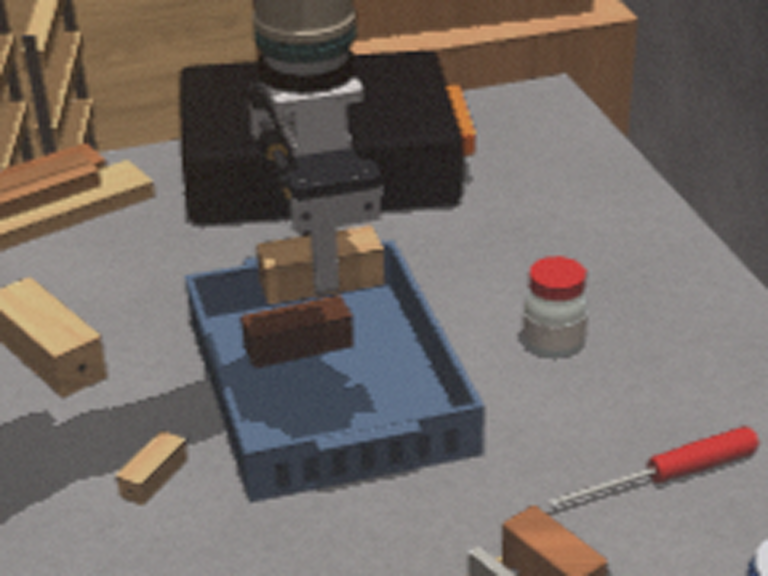

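The bar is gripped at its middle and level, and the dark bar hasn't moved. Next I'll go to the standoff point in front of the plate.

Run:
```python
from h import *
o=[np.pi,0,JY+np.pi]
g=SF-75*AX; g[2]=67
manip.reach(list(g+[0,0,103]),o)
print(manip.movel(list(g),o,vel=90,stop_force=15))
manip.sleep(0.3)
p,d=capture("top");crop(p,"pics/t3.png",335,155,105,115,5);np.save("pics/t3.npy",d)
p,d=capture("side");crop(p,"pics/s3.png",270,170,150,140,4.2);np.save("pics/s3.npy",d)
print(manip.read_time_s(),manip.read_tcp_pos(),g,manip.read_width(),manip.read_wrist_force())
```

```text
False
9.9333 [ 463.65549234 -173.79936977   67.14224406] [ 463.56793109 -173.77447709   67.        ] 0.40201254797396857 [ 0.38660559  0.65637396 -0.52569721]
```

View pics/s3.png

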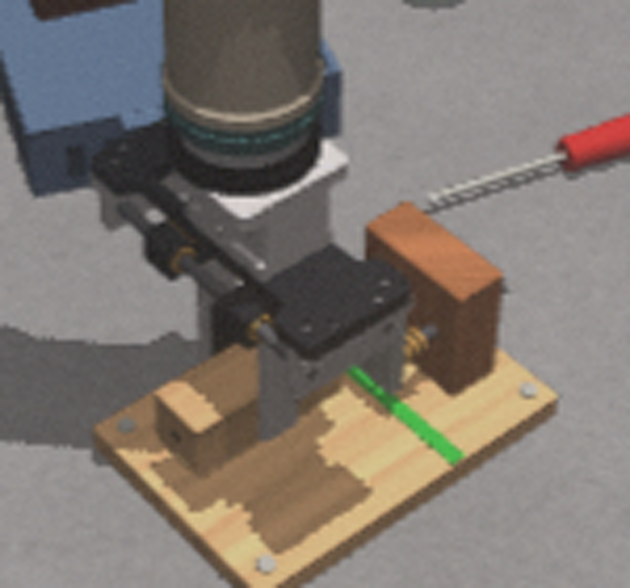

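View pics/t3.png

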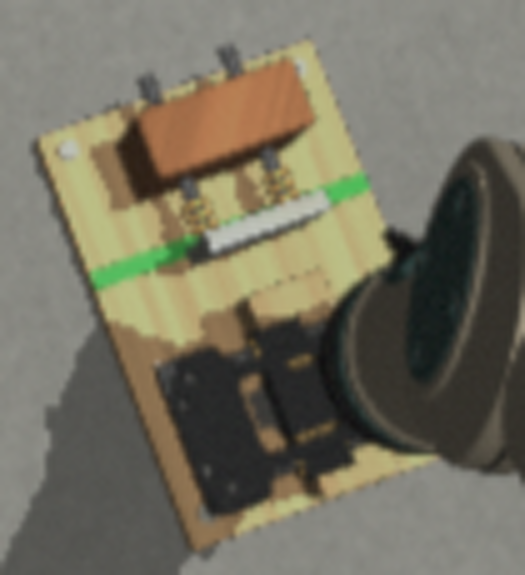

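The bar is square in front of the plate, with its near-end hole at crop (177, 436) and its front top edge at about (250, 302)–(325, 268) in the top crop. I'll check these numerically.

Run:
```python
from h import *
np.set_printoptions(precision=1,suppress=True)
def jf(P): d=np.atleast_2d(P)-SF; return np.c_[d@AX,d@np.array([-AX[1],AX[0],0]),d[:,2]]
for u,v in [(250,303),(325,268)]: print("front top",jf(at_z("top",335+u/5-.4,155+v/5-.4,89)))
Ds=np.load("pics/s3.npy");u,v=270+177/4.2-.4,170+436/4.2-.4
print("rear hole z70",jf(at_z("side",u,v,70)),"depth",jf(at_d("side",u,v,Ds)), "px expected at", proj("side",SF-125*AX),(u,v))
F=jf(cloud("side",Ds).reshape(-1,3))
m=(abs(F[:,0]+110)<22)&(abs(F[:,1])<30)&(F[:,2]>12)&(F[:,2]<27);A=F[m]
print("top face",len(A),np.median(A,0),A.min(0),A.max(0))
A=A[A[:,2]>15]
print("plane z slopes",np.linalg.lstsq(np.c_[A[:,:2],np.ones(len(A))],A[:,2],rcond=None)[0])
m=(abs(F[:,0]+125)<8)&(abs(F[:,1])<17)&(abs(F[:,2])<17);E=F[m];print("rear end",np.median(E,0),np.linalg.lstsq(np.c_[E[:,1:],np.ones(len(E))],E[:,0],rcond=None)[0])
```

```text
front top [[-27.5  18.5  19. ]]
front top [[-24.2 -20.5  19. ]]
rear hole z70 [[-123.5    1.1    0. ]] depth [[-124.8   -0.7    2.6]] px expected at (np.float64(311.51054911573164), np.float64(274.0316342273538)) (311.74285714285713, 273.4095238095238)
top face 258 [-107.5   -2.2   19. ] [-124.9  -20.6   12.2] [-88.   19.6  22.9]
plane z slopes [ 0.   0.  20.8]
rear end [-123.5   -1.1    1.2] [  -0.     0.  -123.5]
```

Centred within about 1 mm, gap about 24 mm. I'll push in stages, watching the wrist force.

Run:
```python
from h import *
T=lambda s:[*(SF-(50+s)*AX)[:2],67]
manip.movel(T(6),vel=40,stop_force=8);manip.sleep(.3)
f0=np.array([manip.read_wrist_force() for _ in range(10)]).mean(0)
def st(l):
    f=[]
    for _ in range(8): f.append(manip.read_wrist_force()); manip.sleep(.02)
    p=np.array(manip.read_tcp_pos());d=p-(SF-50*AX)
    print(l,"F along",round(float((np.mean(f,0)-f0)@AX),2),"Fz",round(np.mean(f,0)[2]-f0[2],2),"tcp x",round(float(d@AX),2),"y",round(float(d@[-AX[1],AX[0],0]),2),"z",round(p[2],2),"t",manip.read_time_s(),manip.read_width())
    return float((np.mean(f,0)-f0)@AX)
st("pre")
for s in (0,-4,-8,-10):
    manip.movel(T(s),vel=15,stop_force=14);manip.sleep(.3);F=st(s)
    if F<-10: break
```

```text
pre F along 0.59 Fz -0.66 tcp x -6.09 y -0.02 z 67.04 t 10.9917 0.4002691351509578
0 F along -0.26 Fz -1.06 tcp x -0.14 y -0.02 z 66.97 t 11.975 0.4004031931118834
-4 F along -3.86 Fz 0.39 tcp x 3.66 y 0.02 z 66.91 t 12.825 0.3998726267344252
-8 F along -6.96 Fz 2.38 tcp x 6.35 y 0.08 z 66.87 t 13.675 0.4038658420394112
-10 F along -7.81 Fz 3.52 tcp x 7.61 y 0.15 z 66.81 t 14.3917 0.3984016246690023
```

Run:
```python
from h import *
T=lambda s:[*(SF-(50+s)*AX)[:2],67]
f0=0
def st(l):
    f=[]
    for _ in range(15): f.append(manip.read_wrist_force()); manip.sleep(.02)
    f=np.mean(f,0);p=np.array(manip.read_tcp_pos());d=p-(SF-50*AX)
    print(l,"F",round(float(f@AX),2),"Fz",round(f[2],2),"tcp x",round(float(d@AX),2),"z",round(p[2],2),manip.read_tool_rot(),"t",manip.read_time_s(),manip.read_width())
    return d@AX
for s in (-12,-14,-16):
    manip.movel(T(s),vel=15,stop_force=8);manip.sleep(.4)
    if st(s)>11: break
p,d=capture("top");crop(p,"pics/t4.png",335,155,105,115,5);np.save("pics/t4.npy",d)
p,d=capture("side");crop(p,"pics/s4.png",270,170,150,140,4.2);np.save("pics/s4.npy",d)
```

```text
-12 F -10.01 Fz 4.03 tcp x 8.81 z 66.73 [ 3.14019929 -0.00523299 -2.79201773] t 15.325 0.3992232755037111
-14 F -11.07 Fz 4.44 tcp x 10.07 z 66.67 [ 3.13994811 -0.00649161 -2.79215031] t 16.2583 0.3992034753711214
-16 F -12.22 Fz 4.94 tcp x 11.28 z 66.56 [ 3.13953742 -0.00781184 -2.79241306] t 17.1917 0.402379337369662
```

View pics/t4.png

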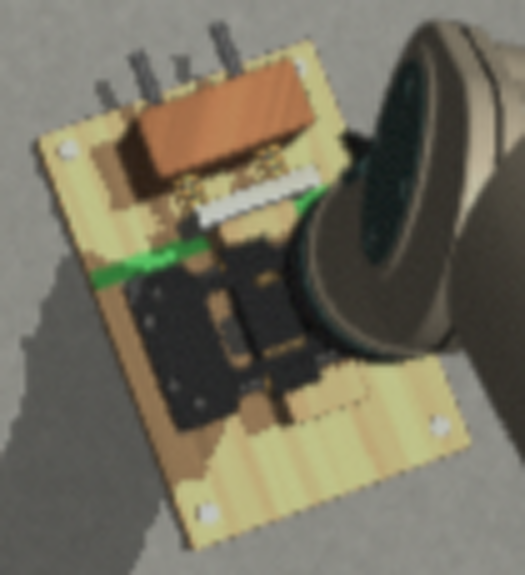

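View pics/s4.png

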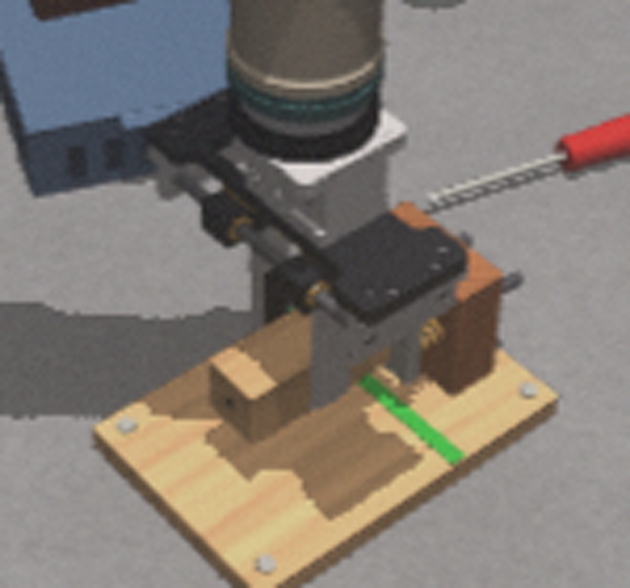

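Run:
```python
from h import *
np.set_printoptions(precision=2,suppress=True)
def jf(P): d=np.atleast_2d(P)-SF; return np.c_[d@AX,d@np.array([-AX[1],AX[0],0]),d[:,2]]
D0=np.load("pics/top0.npy");D=np.load("pics/t4.npy")
for n,d in (("before",D0),("after",D)):
    F=jf(cloud("top",d).reshape(-1,3));m=(F[:,2]>26)&(F[:,2]<36)&(abs(F[:,0]-10)<22)&(abs(F[:,1])<28);A=F[m]
    print(n,len(A),"plate top x med",np.median(A[:,0]),np.percentile(A[:,0],[5,95]))
for (u,v) in [(205,250),(203,228),(329,210),(319,186)]: print(jf(at_z("top",335+u/5-.4,155+v/5-.4,100)))
Ds=np.load("pics/s4.npy");u,v=270+229/4.2-.4,170+402/4.2-.4
print("hole",jf(at_d("side",u,v,Ds)),jf(at_z("side",u,v,70)),(u,v),proj("side",SF-89*AX))
F=jf(cloud("side",Ds).reshape(-1,3))
m=(F[:,0]>-86)&(F[:,0]<-58)&(abs(F[:,1])<15)&(F[:,2]>12)&(F[:,2]<27);A=F[m]
print("top",len(A),np.median(A,0),np.linalg.lstsq(np.c_[A[:,:2],np.ones(len(A))],A[:,2],rcond=None)[0])
for i in range(4):
    print(manip.read_time_s(),manip.read_wrist_force()@AX,manip.read_tcp_pos(),np.abs(manip.read_joint_velocities()).max());manip.sleep(.4)
```

```text
before 98 plate top x med 5.701988562837045 [ 1.3 10.2]
after 101 plate top x med 17.878637483592577 [13.4  22.45]
[[ 2.11 31.58 30.  ]]
[[11.95 28.75 30.  ]]
[[ -0.17 -29.28  30.  ]]
[[ 11.85 -29.05  30.  ]]
hole [[-89.19   0.47   2.94]] [[-87.58   2.6    0.  ]] (324.12380952380954, 265.31428571428575) (np.float64(324.3454801229493), np.float64(266.2877393870848))
top 122 [-72.47   0.08  19.09] [-0.03  0.01 16.41]
17.2917 -12.733096224452243 [ 497.53 -161.07   66.57] 0.0020593082894130033
17.6917 -12.208461480966546 [ 497.52 -161.03   66.57] 0.0011168331579675965
18.0917 -12.032143040596285 [ 497.55 -161.07   66.57] 0.001644359742807965
18.4917 -12.906125064927126 [ 497.55 -161.08   66.58] 0.0033128824937949603
```

The plate is about 12 mm in by depth difference, and the force is a steady 12–13 N. The bar is centred within 3 mm and tilted less than 2°, and everything is still.

Run:
```python
from h import *
manip.finish_job()
```

```text
the job is handed in; nothing more can be done
```

I lifted the pale middle-sized crosspiece out of the basket and pressed its end against the jig plate. The job is handed in with the arm still gripping and pushing. It took about 18.5 s of the 46 s, and the hand-in call reports no verdict.

My last checks before handing in:

| Check | Reading | Allowed |
|---|---|---|
| Plate pushed in | about 12 mm (camera depth), 11.3 mm (arm's travel past expected contact) | 7 to 17 mm |
| Push force, steady over 1.2 s | 12 to 13 N | 5 to 20 N |
| Crosspiece offset from plate centre | about 0.5 to 3 mm sideways, 0 to 3 mm in height | 10 mm |
| Crosspiece tilt | under 2° | 8° |
| Arm joint speed | about 0.003 rad/s or less | at rest |

- **Measurement spread:** the offset ranges come from two ways of reading the same hole in the side picture, and both are well inside the limit.
- **Upward force:** the wrist also read about 5 N upward while pressing. I put this down to friction at the plate and did not look into it further.
- **Other objects:** the dark crosspiece, jar and screwdriver looked undisturbed in the pictures after the lift. I did not measure their positions again at the end, and I did not look at the tin again. The arm did not work near any of them after the lift.

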